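# Set a taper gauge's cursor to a master pin

### The arm

A 7-joint arm with a two-finger parallel gripper is mounted at the origin on the work surface. World frame = base frame: x ahead of the robot, y to its left, z up, the work surface at z = 0. Lengths are in m, angles in rad, forces in N, time in s.
With the tool pointing down it reaches from about 0.425 to 1.025 m from the base axis. Payload 3.6 kg.
Tool frame: the origin (TCP) lies between the finger pads; the fingertips stand 17 mm ahead of it and the grasp point (between the pads) lies 2 mm behind it; z points along the fingers, y is the direction in which the jaws open and shut (so a half turn about z gives the same grasp; the last joint's range is limited). The gripper opens to 85 mm and grips with 20 to 120 N. Pads are 22 mm wide; open, the fingers measure 114 mm over their backs; the gripper's body (76 mm by 85 mm) begins 54 mm behind the grasp point. The pads swing forward as they close: fully open they stand 13 mm farther back than shut.
Start: joints at [1.141, 0.591, 0.048, 1.609, -0.033, 0.943, -0.034], TCP at [0.239, -0.685, 0.217] pointing down, gripper open.
Joint ranges: [-2.69, 2.69], [-0.47, 2.24], [-1.27, 1.36], [0.19, 2.51], [-1.53, 4.68], [0.08, 2.07], [-3.09, 3.09]. Speed limits (rad/s): [2.57, 2.57, 3.14, 3.14, 3.14, 3.14, 3.14].

### API

Orientations are given as a 3x3 rotation matrix whose columns are the frame's x, y, z axes.
In Python, from station import robot gives the robot as it stands. The module is installed in compiled form; this text tells all that it offers.
- The arm moves only by the tool jog_arm, never from a script. Its argument "series" is one flat list of numbers, 7 for each row, row after row: the turn, a rotation vector about the tool's x, y, z in degrees, then the shift along the tool's x, y, z in m, then the closure, from -1 (fully open) to 1 (shut), so that 0 is half open. A call has 1 to 5 rows; each row shifts and turns the commanded pose from where the row before left it, along the tool's axes as they then stand; what a row does not reach is not made up. A row lasts 1/8 s, in which the tool goes at most 62.5 mm and 10.7 degrees, less where a joint would pass 70% of its speed; a pose out of reach is approached as far as the arm can. A call with a gripper value outside its range is refused whole. The fingers move at their own pace and stop on an object; the grip force is fixed at half the most. Time passes only in rows, so rows that do not move let the fingers close. It gives the time, the measured TCP pose, the force and the opening at its end, in the units of the state.
- robot.sense(): the state, without advancing time (a new reading comes with each control period).
- robot.grab_frame(name): name is "scene" or "top" or "wrist"; returns the picture (400x640x3 uint8, blue, green, red); there is no depth.
- robot.calibration(name): a dict with "K" (3x3 intrinsics, pixels), "eye" and "attitude" of the camera in the world. Camera axes: x right, y up, looking along -z (the intrinsics and any distortion apply to the point x, -y, -z); pixel columns grow to the right and rows downward; lengths in m; the calibration is good to about 2 mm. A picture is of the moment at which its call begins: read the wrist's pose just before it. calibration takes no time and is no camera call; for the wrist camera it gives the pose at the moment of the call.
- robot.sign_off(): hands the job in, once; it reports no verdict.
The state is a dict: "t": time; "joints": joint angles; "joint_velocities": joint speeds; "tau": joint torques, N m; "tcp_pos": TCP position; "tcp_rot": TCP orientation; "force": force on the tool from outside, world axes, zero at the start; "ft_torque": the same for the moment, N m; "opening": opening from 0.0 (shut) to 1.0 (fully open).
Only numpy, scipy, OpenCV 4.12 (cv2) and the standard library are available. Lean on these libraries where they do the work, as an engineer would, in place of code of your own. Each camera call takes 0.05 s, during which the arm holds its last target. There are 200 camera calls.

### The job

Take the brass master pin out of its wooden stand, stand it upright in the wide end of the green taper gauge's slot and slide it along until it wedges between the fence and the jaw: press it snug, but gently, without jamming it hard (keep the push below about 15 N). Then let go of it and slide the red cursor up behind it until the cursor touches it, so that it marks where the pin stopped. Leave the pin standing wedged and the other things on the bench alone.

Things in the scene. Friction and masses are not known exactly. Their poses are not given: they have to be found in the camera images.
- gauge: Taper gauge, fixed: green plate 240 x 115 x 10 mm (x -135 to 105) with a slot between two metal walls. Origin on the bench, z up; x runs along the slot from wide to narrow end. The steel fence is the straight wall: its slot face is the plane y = 0 (fence y -36 to 0), the slot lies at y > 0. Slot floor at z = 10 mm, tops of both walls at z = 40 mm.
- slot_entry (a point): Point on the fence's slot face at floor level, at gauge x = -45 mm; axes as the gauge's. A good place to lower the pin in, with its axis 8.5 mm from this point along y: here the slot is 17 to 23 mm wide and nothing is above it. The pin wedges somewhere 35 to 110 mm further along x; where exactly must be felt.
- jaw: The jaw opposite the fence: a fixed dark bracket (origin at its foot on the plate, axes as the gauge's) carrying a slanting aluminium bar 170 x 26 x 30 mm, turned -0.105 rad from the gauge's x: the slot narrows about 1 mm in 10. The bar is clamped firmly, but at an unknown setting that varies by nearly 6 mm and does not show in this pose; it shifts the wedging place by nearly 60 mm.
- cursor_face (a point): Point on the red cursor's front face (the face that must touch the pin), 46 mm above the bench, 6.3 mm out from the fence over the slot. The face is square to the slot; axes as the gauge's. The front face is a bar 8 mm high (42 to 50 mm above the bench) across the slot. The cursor starts behind the slot's wide end, at gauge x = -92 to -80 mm.
- cursor_tab (a point): Centre of the cursor's upright grip tab: 24 mm along the slot x 12 mm across, its top 89 mm and its foot 50 mm above the bench; this point is 69 mm up, 24 mm behind the front face and 24 mm outside the fence face (over the fence). Pinch it from above across the slot, or push it along.
- cursor (a joint): Travel of the cursor along the gauge's +x (towards the narrow end), m, 0 to 0.15; it runs stiffly (about 2 N) and stays where it is left. The front face is at gauge x = joint value - 0.092.
- pin_center (a point): Centre of the brass master pin, a plain rod 95 mm long and between 12 and 13 mm thick, 98 g; this point is on its axis, half-way up; z along the axis. It starts upright in the stand's middle hole.
- pin_low (a point): Point on the pin's axis 15 mm above its foot, mid-height of the jaws when it stands on the slot floor.
- pin: The brass pin itself; origin at the centre of its foot.
- stand: Wooden block 110 x 80 x 35 mm, fixed, origin under its centre on the bench; the pin stands in the centre hole, 25 mm deep (floor 10 mm above the bench), about 2 mm wider than the pin, so 70 mm of it stick out. It must be drawn straight up by over 30 mm to come clear.
- oil_jar: Glass jar with green cap, 48 mm across, 70 mm high; origin under its centre. Leave alone.
- pulley: Steel step pulley, 60 mm across, 30 mm high; origin under its centre. Leave alone.
- driver: Screwdriver lying on the bench; leave alone.

How it is judged:
By the outcome, as a careful person would: the job done as asked, in the order asked, and still so for the second after the job is handed in, with the robot touching nothing.
It also fails if it takes over 72 s, if anything falls off the work surface, if the arm or the gripper's body presses on something with over 40 N, if the wrist force passes 120 N, or if a joint passes its speed limit or range.

## Working session

There is one attempt and no reset: what is moved stays moved. The work goes in short steps, Python scripts to look and compute and a tool call to move; the robot and the scene stay as the last step left them, time stands still between calls to the robot, and variables do not carry over. Pictures are saved under pics/ and viewed, about 8 in all and at most 12, crops included, and the job is handed in when it is done.

Besides the shell and the picture viewer there is one more tool, called after "Request:" by a JSON object that holds its "op" and its "data", one argument or row to a line. jog_arm: Moves the arm, as the interface text tells. Its arguments: {"type":"object","properties":{"series":{"type":"array","items":{"type":"number"}}},"required":["series"]}

```bash
mkdir -p pics; cat > h.py <<'E'
import numpy as np, cv2
from station import robot
def snap(n,f):
    im=robot.grab_frame(n); cv2.imwrite('pics/'+f,im); return im
def ray(c,u,v):
    K=np.array(c["K"]);d=np.linalg.solve(K,[u,v,1.]);d=np.array([d[0],-d[1],-d[2]])
    R=np.array(c["attitude"]);d=R@d;return np.array(c["eye"]),d/np.linalg.norm(d)
def onz(c,u,v,z):
    e,d=ray(c,u,v);return e+d*(z-e[2])/d[2]
def proj(c,p):
    q=np.array(c["attitude"]).T@(np.array(p)-np.array(c["eye"]));q=np.array([q[0],-q[1],-q[2]]);q=np.array(c["K"])@q;return q[:2]/q[2]
def tri(rs):
    A=0;b=0
    for e,d in rs:
        P=np.eye(3)-np.outer(d,d);A=A+P;b=b+P@e
    return np.linalg.solve(A,b)
E
python3 - <<'E'
from h import *
s=robot.sense();print({k:np.round(v,4).tolist() for k,v in s.items()})
a=snap('scene','s0.png');b=snap('top','t0.png')
for n in('scene','top','wrist'):print(n,robot.calibration(n))
E
```

```text
{'t': 0.0, 'joints': [1.1415, 0.5921, 0.0483, 1.6098, -0.0333, 0.9427, -0.0337], 'joint_velocities': [0.0002, -0.0022, -0.0005, -0.0003, 0.0022, 0.0004, 0.0012], 'tau': [-0.0, -54.8685, 1.5465, -19.8121, 0.0093, 0.0087, -0.0], 'tcp_pos': [0.2386, -0.6837, 0.2156], 'tcp_rot': [[0.9441, 0.3296, -0.0009], [0.3296, -0.9441, 0.002], [-0.0001, -0.0022, -1.0]], 'force': [0.4567, -0.7004, -0.281], 'ft_torque': [-0.0139, 0.0321, -0.0741], 'opening': 1.0}
scene {'K': array([[474.62251743,   0.        , 322.85830117],
       [  0.        , 474.62251743, 209.95471037],
       [  0.        ,   0.        ,   1.        ]]), 'eye': array([1.19454714, 0.45731146, 0.70278457]), 'attitude': array([[-0.61490061, -0.5080172 ,  0.60317143],
       [ 0.78837727, -0.37763861,  0.48564427],
       [-0.01893482,  0.7741496 ,  0.63271942]])}
top {'K': array([[364.80689241,   0.        , 322.19472059],
       [  0.        , 364.80689241, 197.69020145],
       [  0.        ,   0.        ,   1.        ]]), 'eye': array([ 0.51495087, -0.04448791,  0.81826641]), 'attitude': array([[-0.00236126,  0.98831348, -0.1524168 ],
       [-0.99955208, -0.00687988, -0.02912587],
       [-0.0298341 ,  0.15227976,  0.98788704]])}
wrist {'K': array([[338.97630376,   0.        , 315.52786925],
       [  0.        , 338.97630376, 198.55130025],
       [  0.        ,   0.        ,   1.        ]]), 'eye': array([ 0.30758065, -0.6591511 ,  0.37323856]), 'attitude': array([[ 0.32975325,  0.90179226,  0.27934478],
       [-0.94406328,  0.31583343,  0.09483548],
       [-0.00270452, -0.29499145,  0.95549606]])}
```

View pics/s0.png

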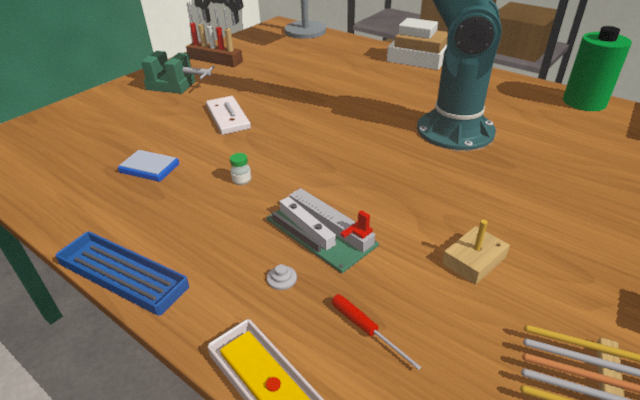

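View pics/t0.png

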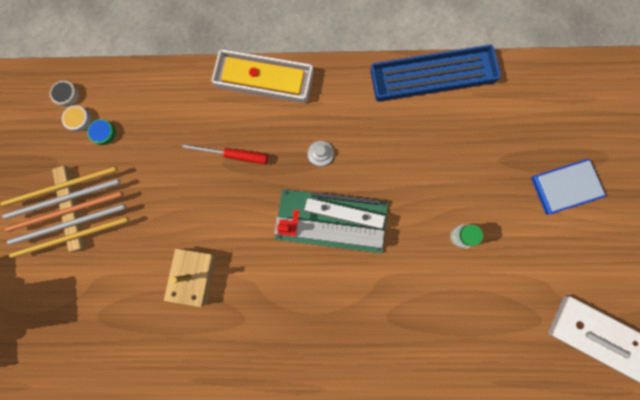

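```bash
python3 - <<'E'
from h import *
S=robot.calibration('scene');T=robot.calibration('top')
print(proj(S,[0,0,0]),proj(S,[.239,-.685,.217]),proj(T,[.239,-.685,.2]))
for n,s,t in [('pintop',(483,222),(176,279)),('jar top',(239,160),(471,236)),('pulley',(281,270),(320,150)),('tabtop',(364,213),(284,227))]:
    print(n,tri([ray(S,*s),ray(T,*t)]),proj(S,tri([ray(S,*s),ray(T,*t)])))
a=cv2.imread('pics/s0.png')[170:290,250:400];b=cv2.imread('pics/t0.png')[170:270,250:410]
c=cv2.imread('pics/s0.png')[200:290,430:530];d=cv2.imread('pics/t0.png')[240:315,150:250]
f=lambda x,w,h:cv2.resize(x,(w,h),interpolation=cv2.INTER_CUBIC)
o=np.zeros((600,800,3),np.uint8)
o[:320,:400]=f(a,400,320);o[:250,400:800]=f(b,400,250);o[320:590,:300]=f(c,300,270);o[320:545,400:700]=f(d,300,225)
cv2.imwrite('pics/c1.png',o)
E
```

```text
[455.36412203 129.38788395] [222.61788454  31.53740195] [759.46384597 438.08314522]
pintop [0.46638621 0.26390841 0.10005613] [482.02852116 222.22770466]
jar top [ 0.54991762 -0.32626949  0.05794108] [238.5396838  159.89188132]
pulley [ 0.74482708 -0.01539046  0.02535257] [280.31744042 269.93449278]
tabtop [0.5672565  0.05600787 0.0872758 ] [362.79098237 213.04772846]
```

View pics/c1.png

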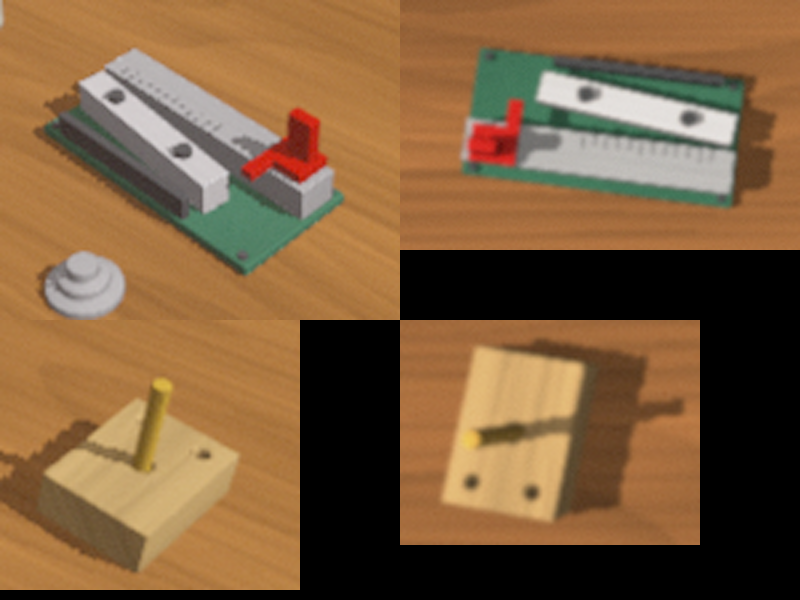

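Request:
{"op": "jog_arm", "data": {
  "series": [0,0,0,0.0465,-0.0297,-0.003,-1,0,0,0,0.0465,-0.0297,-0.003,-1,0,0,0,0.0465,-0.0297,-0.003,-1,0,0,0,0.0465,-0.0297,-0.003,-1,0,0,0,0.0465,-0.0297,-0.003,-1]
}}

```text
t: 0.72
tcp_pos: [0.4102, -0.4659, 0.2315]
tcp_rot: [[0.944, 0.33, -0.0], [0.33, -0.944, 0.0], [-0.0, -0.001, -1.0]]
force: [0.6, 0.1, 0.1]
opening: 1.002
```

Request:
{"op": "jog_arm", "data": {
  "series": [0,0,0,0.0465,-0.0297,0,-1,0,0,0,0.0465,-0.0297,0,-1,0,0,0,0.0465,-0.0297,0,-1,0,0,0,0.0465,-0.0297,0,-1,0,0,0,0.0465,-0.0297,0,-1]
}}

```text
t: 1.35
tcp_pos: [0.5806, -0.2493, 0.2314]
tcp_rot: [[0.944, 0.329, -0.001], [0.329, -0.944, 0.0], [-0.001, -0.0, -1.0]]
force: [0.2, -0.4, 0.1]
opening: 0.998
```

Request:
{"op": "jog_arm", "data": {
  "series": [0,0,-10.6,0,0,0,-1,0,0,-10.6,0,0,0,-1,0,0,-10.6,0,0,0,-1,0,0,-10.6,0,0,0,-1,0,0,-10.6,0,0,0,-1]
}}

```text
t: 1.98
tcp_pos: [0.5796, -0.2508, 0.2312]
tcp_rot: [[0.299, 0.954, -0.001], [0.954, -0.299, 0.0], [-0.0, -0.001, -1.0]]
force: [-0.4, -0.5, -0.5]
opening: 0.996
```

Request:
{"op": "jog_arm", "data": {
  "series": [0,0,-10.6,0,0,0,-1,0,0,0,0.06,0,0,-1,0,0,0,0.06,0,0,-1,0,0,0,0.06,0,0,-1,0,0,0,0.05,0,0,-1]
}}

```text
t: 2.6
tcp_pos: [0.6084, -0.0199, 0.2315]
tcp_rot: [[0.123, 0.992, -0.001], [0.992, -0.123, 0.001], [0.001, -0.001, -1.0]]
force: [0.6, -0.1, 0.0]
opening: 0.999
```

Very accurate motion. Look at the gauge from here.

```bash
python3 - <<'E'
from h import *
import json
c=robot.calibration('wrist');a=snap('wrist','w1.png')
json.dump({k:np.array(v).tolist() for k,v in c.items()},open('w1.json','w'))
g=np.array([.578,-.056,0.04]);u,v=proj(c,g);print(u,v)
x0=int(np.clip(u-160,0,320));y0=int(np.clip(v-110,0,180));print(x0,y0)
cv2.imwrite('pics/w1c.png',cv2.resize(a[y0:y0+220,x0:x0+320],(800,550),interpolation=cv2.INTER_CUBIC))
E
```

```text
294.05771477218093 204.99032784794545
134 94
```

View pics/w1c.png

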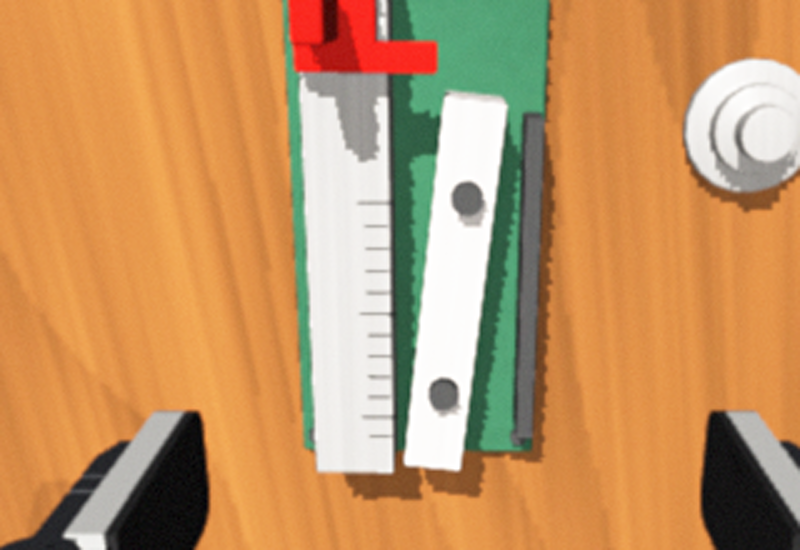

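```bash
python3 - <<'E'
from h import *
import json
c=json.load(open('w1.json'))
P=lambda x,y,z:onz(c,134+x/2.5,94+y/2.5,z)
a,b=P(391,75,.04),P(394,470,.04);print('fence',a,b)
gx=(b-a)/np.linalg.norm(b-a);gy=np.array([-gx[1],gx[0],0]);print(gx,gy)
for n,p in [('pl end L',P(305,450,.01)),('pl end R',P(530,450,.01)),('fence outL',P(300,75,.04)),('fence outend',P(318,472,.04)),('fence end',b),('curs',P(391,72,.05)),('curs tip',P(437,72,.05)),('barR lo',P(404,467,.04)),('barR up',P(443,93,.04)),('plateR',P(548,60,.01))]:
    print(n,p.round(4),(p-a)@gx,(p-a)@gy)
E
```

```text
fence [0.58649841 0.02960287 0.04      ] [ 0.56180253 -0.14914741  0.04      ]
[-1.36858575e-01 -9.90590597e-01 -3.07629298e-16] [ 0.9905906  -0.13685858  0.        ]
pl end L [ 0.5144 -0.15    0.01  ] 0.1877277920585503 -0.04682411253415121
pl end R [ 0.6266 -0.1638  0.01  ] 0.18605041466239505 0.06617975373734966
fence outL [0.55   0.0341 0.04  ] 0.0005189420136530289 -0.03674003251174948
fence outend [ 0.5265 -0.1459  0.04  ] 0.18203231352542254 -0.03546828839128988
fence end [ 0.5618 -0.1491  0.04  ] 0.18044819366580098 0.0
curs [0.5875 0.0315 0.05  ] -0.0019774937825648 0.0007386620558354254
curs tip [0.6054 0.0292 0.05  ] -0.002231892137446674 0.018755940455986404
barR lo [ 0.5667 -0.1482  0.04  ] 0.17879797427529082 0.004666634220765551
barR up [0.6064 0.0199 0.04  ] 0.006866349327809806 0.02106264868812612
plateR [0.6529 0.0254 0.01  ] -0.004899959950545575 0.06631727615961883
```

Request:
{"op": "jog_arm", "data": {
  "series": [0,0,-0.8,0,0,0,-1,0,0,0,0.055,-0.036,0,-1,0,0,0,0.055,-0.036,0,-1,0,0,0,0.055,-0.036,0,-1,0,0,0,0.055,-0.036,0,-1]
}}

```text
t: 3.28
tcp_pos: [0.4956, 0.1997, 0.2316]
tcp_rot: [[0.114, 0.993, 0.0], [0.993, -0.114, -0.001], [-0.001, 0.0, -1.0]]
force: [0.7, 0.6, 0.6]
opening: 1.001
```

Request:
{"op": "jog_arm", "data": {
  "series": [0,0,0,0.044,-0.034,0.01,-1,0,0,0,0,0,0,-1]
}}

```text
t: 3.52
tcp_pos: [0.464, 0.2509, 0.2213]
tcp_rot: [[0.103, 0.995, -0.002], [0.995, -0.103, 0.001], [0.0, -0.002, -1.0]]
force: [0.4, -0.5, -0.5]
opening: 0.998
```

```bash
python3 - <<'E'
from h import *
import json
print(robot.sense()['tcp_pos'],robot.sense()['tcp_rot'])
c=robot.calibration('wrist');a=snap('wrist','w2.png')
json.dump({k:np.array(v).tolist() for k,v in c.items()},open('w2.json','w'))
u,v=proj(c,[.466,.264,.105]);print(u,v);
x0=int(np.clip(u-120,0,400));y0=int(np.clip(v-90,0,220));print(x0,y0)
cv2.imwrite('pics/w2c.png',cv2.resize(a[y0:y0+180,x0:x0+240],(800,600),interpolation=cv2.INTER_CUBIC))
E
```

```text
[0.46400082 0.25092828 0.22133762] [[ 1.03303881e-01  9.94647758e-01 -2.03597620e-03]
 [ 9.94649722e-01 -1.03302649e-01  7.01749656e-04]
 [ 4.87671989e-04 -2.09757662e-03 -9.99997681e-01]]
319.4165568691677 172.6876601163602
199 82
```

View pics/w2c.png

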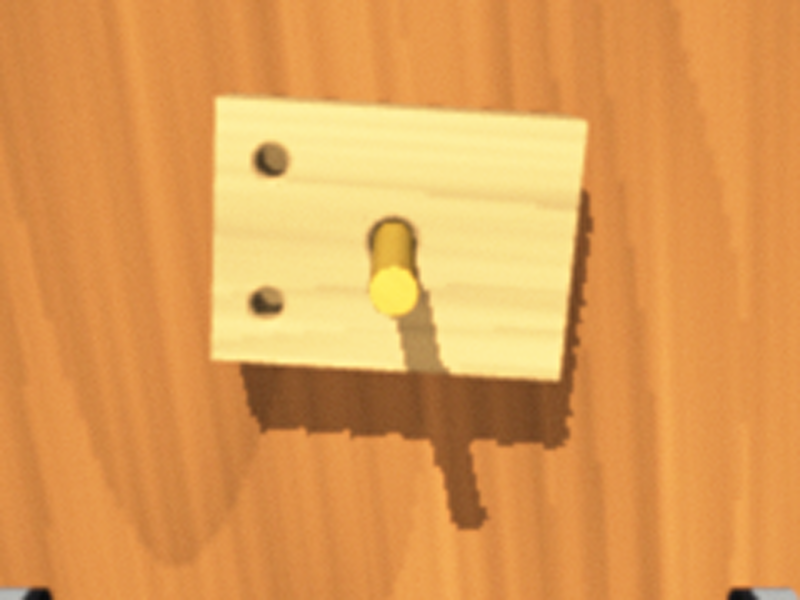

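```bash
python3 - <<'E'
from h import *
import json
c=json.load(open('w2.json'));s=robot.sense();R=np.array(s['tcp_rot']);t=np.array(s['tcp_pos'])
p=onz(c,317.2,169.3,.105);h=onz(c,316.3,154.3,.035);print(p,h)
T=robot.calibration('top');S=robot.calibration('scene')
tp=[150+471/3-400/3,240+(439-320)/3];sp=[430+162/3,200+(384-320)/3];print(tp,sp)
print(tri([ray(c,317.2,169.3),ray(T,*tp),ray(S,*sp)]))
print(robot.sense()['joints'],R.T@(p-t),R.T@(h-t))
E
```

```text
[0.46446923 0.26702381 0.105     ] [0.46373159 0.26764732 0.035     ]
[173.66666666666666, 279.6666666666667] [484.0, 221.33333333333334]
[0.4651545  0.26632758 0.10237311]
[-0.26310334  0.36314487 -0.40009536  2.03292332  0.19757864  0.78321647
 -0.88871434] [ 0.01873709 -0.00338897  0.11635037] [ 0.01935013 -0.00412571  0.18635047]
```

Request:
{"op": "jog_arm", "data": {
  "series": [0,0,2,0,0,0,-1,0,0,0,0.016,-0.002,0.01,-1,0,0,0,0,0,0.05,-1,0,0,0,0,0,0.05,-1,0,0,0,0,0,0.038,-1]
}}

```text
t: 4.2
tcp_pos: [0.4674, 0.2635, 0.0713]
tcp_rot: [[0.147, 0.989, -0.001], [0.989, -0.147, -0.0], [-0.001, -0.001, -1.0]]
force: [1.1, 0.1, -0.1]
opening: 0.995
```

Request:
{"op": "jog_arm", "data": {
  "series": [0,0,0,0,0,0,-0.2,0,0,0,0,0,0,1,0,0,0,0,0,0,1,0,0,0,0,0,0,1,0,0,0,0,0,0,1]
}}

```text
t: 4.82
tcp_pos: [0.4681, 0.2648, 0.0753]
tcp_rot: [[0.146, 0.989, 0.002], [0.989, -0.146, 0.002], [0.002, 0.002, -1.0]]
force: [-0.6, -0.1, 6.8]
opening: 0.114
```

Request:
{"op": "jog_arm", "data": {
  "series": [0,0,0,0,0,0,1,0,0,0,0,0,0,1,0,0,0,0,0,0,1]
}}

```text
t: 5.2
tcp_pos: [0.4681, 0.2649, 0.0753]
tcp_rot: [[0.145, 0.989, 0.002], [0.989, -0.145, 0.002], [0.002, 0.002, -1.0]]
force: [-1.4, -1.3, 6.4]
opening: 0.116
```

Request:
{"op": "jog_arm", "data": {
  "series": [0,0,0,0,0,-0.01,1,0,0,0,0,0,-0.02,1,0,0,0,0,0,-0.03,1,0,0,0,0,0,-0.03,1,0,0,0,0,0,-0.025,1]
}}

```text
t: 5.82
tcp_pos: [0.4671, 0.2638, 0.1904]
tcp_rot: [[0.146, 0.989, 0.001], [0.989, -0.146, 0.0], [0.0, 0.001, -1.0]]
force: [1.2, -0.1, -0.9]
opening: 0.112
```

Request:
{"op": "jog_arm", "data": {
  "series": [0,0,0,0,0,0,1,0,0,0,0,0,0,1]
}}

```text
t: 6.08
tcp_pos: [0.4666, 0.2633, 0.1883]
tcp_rot: [[0.146, 0.989, -0.001], [0.989, -0.146, -0.001], [-0.001, -0.001, -1.0]]
force: [0.4, 0.5, -0.3]
opening: 0.119
```

```bash
python3 - <<'E'
from h import *
import json
s=robot.sense();t=s['tcp_pos'];print(t,s['tcp_rot'])
c=robot.calibration('wrist');a=snap('wrist','w3.png')
b=snap('scene','s3.png');S=robot.calibration('scene')
u,v=map(int,proj(c,t));print(u,v);x0=u-60;y0=min(max(v-90,0),220)
k=cv2.resize(a[y0:y0+180,x0:x0+120],(400,600),interpolation=cv2.INTER_CUBIC)
u,v=map(int,proj(S,t));print(u,v);X=u-40;Y=v-60
k2=cv2.resize(b[Y:Y+120,X:X+80],(400,600),interpolation=cv2.INTER_CUBIC)
print(x0,y0,X,Y)
cv2.imwrite('pics/c3.png',np.hstack([k,k2]))
E
```

```text
[0.46664764 0.26331896 0.18826687] [[ 1.45543453e-01  9.89351394e-01 -9.60876496e-04]
 [ 9.89351291e-01 -1.45544342e-01 -9.31021561e-04]
 [-1.06095762e-03 -8.15140309e-04 -9.99999105e-01]]
319 248
491 185
259 158 451 125
```

View pics/c3.png

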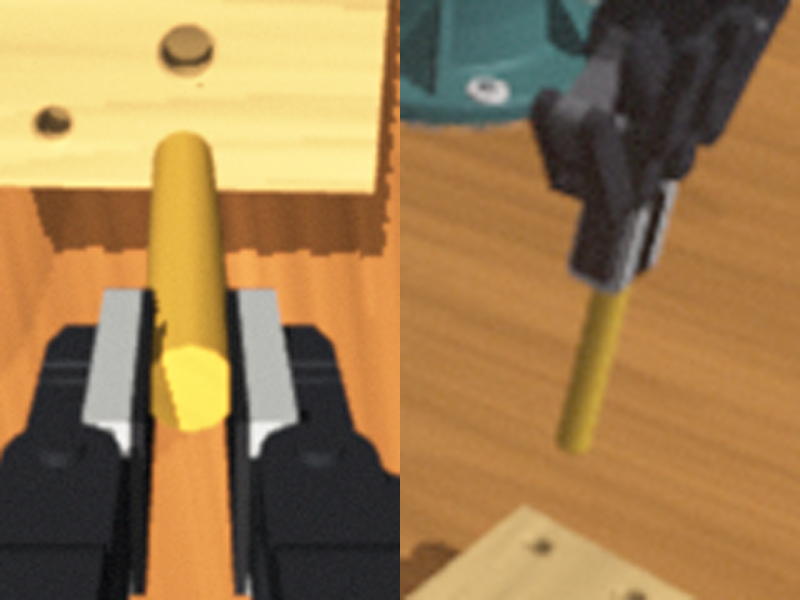

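```bash
python3 - <<'E'
from h import *
s=robot.sense();t=np.array(s['tcp_pos']);R=np.array(s['tcp_rot'])
c=robot.calibration('wrist');S=robot.calibration('scene')
W=lambda x,y,z:onz(c,259+x/3.333,158+y/3.333,z)
top=W(190,387,t[2]+.03);ft=W(184,131,t[2]-.065)+.00625*R[:,0]
print(R.T@(top-t),R.T@(ft-t))
e=onz(S,451+(573-400)/5,125+88,t[2]-.065);print('scene foot',R.T@(e-t))
for p in (t+R@[0,0,.065],t+R@[0,0,-.03]):print(proj(S,p),proj(c,p))
f2=tri([ray(c,259+184/3.333,158+140/3.333),ray(S,451+34.6,125+88)]);print(R.T@(f2-t))
E
```

```text
[ 0.0023402  -0.00203037 -0.03000028] [ 0.01366127 -0.00322886  0.06499361]
scene foot [ 0.00210674 -0.0021967   0.06500074]
[483.98885316 213.02124693] [318.87943695 207.54660933]
[494.52471905 171.78886734] [320.78566864 279.02269364]
[ 0.00345405 -0.0029804   0.06593181]
```

Request:
{"op": "jog_arm", "data": {
  "series": [0,0,-0.5,0,0,0,1,0,0,0,-0.0423,0.0271,0,1,0,0,0,-0.0423,0.0271,0,1,0,0,0,-0.0423,0.0271,0,1,0,0,0,-0.0423,0.0271,0,1]
}}

```text
t: 6.8
tcp_pos: [0.5518, 0.0802, 0.1882]
tcp_rot: [[0.136, 0.991, -0.001], [0.991, -0.136, 0.0], [-0.0, -0.001, -1.0]]
force: [0.4, -0.7, -0.5]
opening: 0.112
```

Request:
{"op": "jog_arm", "data": {
  "series": [0,0,0,-0.0423,0.0271,0,1,0,0,0,-0.0423,0.0271,0,1,0,0,0,0,0,0,1,0,0,0,0,0,0,1]
}}

```text
t: 7.3
tcp_pos: [0.593, -0.0092, 0.188]
tcp_rot: [[0.137, 0.991, -0.002], [0.991, -0.137, 0.001], [0.001, -0.002, -1.0]]
force: [1.1, 0.5, -0.9]
opening: 0.112
```

```bash
python3 - <<'E'
from h import *
import json
s=robot.sense();t=s['tcp_pos'];print(t,s['tcp_rot'],s['force'])
c=robot.calibration('wrist');a=snap('wrist','w4.png')
json.dump({k:np.array(v).tolist() for k,v in c.items()},open('w4.json','w'))
cv2.imwrite('pics/c4.png',cv2.resize(a[90:300,180:460],(800,600),interpolation=cv2.INTER_CUBIC))
E
```

```text
[ 0.59302302 -0.00922469  0.18804612] [[ 1.36811855e-01  9.90595721e-01 -1.62292562e-03]
 [ 9.90596917e-01 -1.36810803e-01  7.43502378e-04]
 [ 5.14476517e-04 -1.70938506e-03 -9.99998407e-01]] [ 1.06987876  0.47910175 -0.88268557]
```

View pics/c4.png

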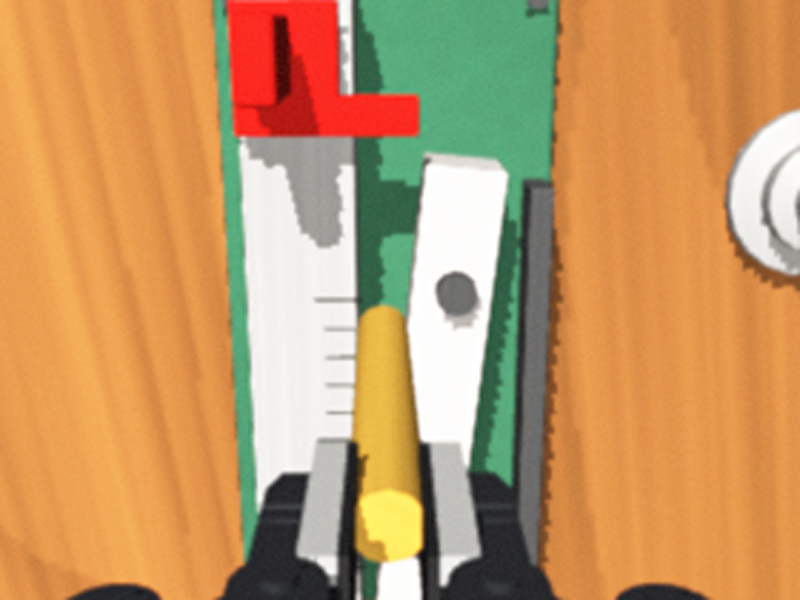

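```bash
python3 - <<'E'
from h import *
import json
c=json.load(open('w4.json'));s=robot.sense();t=np.array(s['tcp_pos']);R=np.array(s['tcp_rot'])
f=800/280
P=lambda x,y,z:(R.T@(onz(c,180+x/f,90+y/f,z)-t)*1000).round(1)
print('foot far',P(382,306,.123),P(360,330,.123),P(406,330,.123),'top',P(390,522,.218))
print('fence',P(357,150,.04),P(358,420,.04));print('jaw',P(424,160,.04),P(408,325,.04));print('cursor face',P(385,136,.05))
E
```

```text
foot far [ 6.5 -3.2 65.3] [ 0.5 -8.6 65.3] [ 0.5  2.6 65.2] top [  2.   -1.5 -29.7]
fence [ 32.6 -11.5 148.3] [-59.3 -12.2 148.2]
jaw [ 29.4   9.6 148.3] [-25.2   4.8 148.2]
cursor face [ 38.1  -2.7 138.3]
```

Request:
{"op": "jog_arm", "data": {
  "series": [0,0,0,0,0.0007,0.04,1,0,0,0,0,0,0.032,1,0,0,0,0,0,0.012,1,0,0,0,0,0,0.012,1,0,0,0,0,0,0,1]
}}

```text
t: 7.98
tcp_pos: [0.5942, -0.0092, 0.0927]
tcp_rot: [[0.136, 0.991, -0.0], [0.991, -0.136, 0.0], [0.0, -0.0, -1.0]]
force: [-0.3, -0.2, -2.2]
opening: 0.117
```

Request:
{"op": "jog_arm", "data": {
  "series": [0,0,0,0,0,0.008,1,0,0,0,0,0,0.006,1,0,0,0,0,0,0.002,1,0,0,0,0,0,0,1]
}}

```text
t: 8.48
tcp_pos: [0.5943, -0.0098, 0.0767]
tcp_rot: [[0.137, 0.991, -0.0], [0.991, -0.137, -0.0], [-0.0, -0.0, -1.0]]
force: [-0.3, -0.6, -1.7]
opening: 0.115
```

```bash
python3 - <<'E'
from h import *
a=snap('wrist','w5.png');b=snap('scene','s5.png')
print(robot.sense()['force'])
cv2.imwrite('pics/c5.png',np.hstack([cv2.resize(a[150:350,220:420],(400,400),interpolation=cv2.INTER_CUBIC),cv2.resize(b[150:270,260:380],(400,400),interpolation=cv2.INTER_CUBIC)]))
E
```

```text
[-0.19782411  0.58770023 -1.57604295]
```

View pics/c5.png

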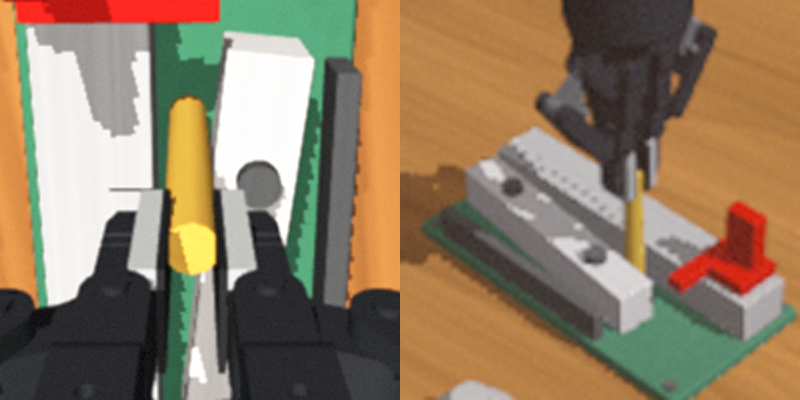

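Request:
{"op": "jog_arm", "data": {
  "series": [0,0,0,0,0,0.002,1,0,0,0,0,0,0,1]
}}

```text
t: 8.82
tcp_pos: [0.5949, -0.0096, 0.0754]
tcp_rot: [[0.137, 0.991, 0.001], [0.991, -0.137, 0.0], [0.0, 0.001, -1.0]]
force: [-0.8, -0.0, 2.3]
opening: 0.114
```

Request:
{"op": "jog_arm", "data": {
  "series": [0,0,0,-0.01,-0.001,0,1,0,0,0,-0.01,0,0,1,0,0,0,0,0,0,1]
}}

```text
t: 9.2
tcp_pos: [0.5912, -0.0301, 0.0753]
tcp_rot: [[0.139, 0.99, 0.002], [0.99, -0.139, 0.0], [0.001, 0.001, -1.0]]
force: [0.2, 2.2, 5.4]
opening: 0.114
```

Request:
{"op": "jog_arm", "data": {
  "series": [0,0,0,0,-0.001,0,1,0,0,0,0,0,0,1]
}}

```text
t: 9.45
tcp_pos: [0.5907, -0.0288, 0.0753]
tcp_rot: [[0.136, 0.991, 0.002], [0.991, -0.136, 0.0], [0.001, 0.002, -1.0]]
force: [0.5, 1.5, 5.0]
opening: 0.114
```

Request:
{"op": "jog_arm", "data": {
  "series": [0,0,0,0,-0.001,-0.0004,1,0,0,0,0,0,0,1]
}}

```text
t: 9.7
tcp_pos: [0.5891, -0.0292, 0.0753]
tcp_rot: [[0.136, 0.991, 0.001], [0.991, -0.136, -0.0], [-0.0, 0.001, -1.0]]
force: [2.4, 1.3, 4.2]
opening: 0.113
```

Request:
{"op": "jog_arm", "data": {
  "series": [0,0,0,0,-0.001,0,1,0,0,0,0,0,0,1]
}}

```text
t: 9.95
tcp_pos: [0.5882, -0.0291, 0.0754]
tcp_rot: [[0.137, 0.991, 0.001], [0.991, -0.137, -0.0], [0.0, 0.001, -1.0]]
force: [2.5, 1.0, 3.6]
opening: 0.114
```

Request:
{"op": "jog_arm", "data": {
  "series": [0,0,0,0,-0.001,-0.0005,1,0,0,0,0,0,0,1]
}}

```text
t: 10.2
tcp_pos: [0.5858, -0.0293, 0.0754]
tcp_rot: [[0.137, 0.991, -0.001], [0.991, -0.137, -0.001], [-0.001, -0.001, -1.0]]
force: [1.4, 1.1, 1.5]
opening: 0.111
```

Request:
{"op": "jog_arm", "data": {
  "series": [0,0,0,0,-0.001,0,1,0,0,0,0,0,0,1]
}}

```text
t: 10.45
tcp_pos: [0.5857, -0.0291, 0.0754]
tcp_rot: [[0.137, 0.991, 0.0], [0.991, -0.137, -0.0], [-0.0, 0.0, -1.0]]
force: [2.2, 0.6, 0.0]
opening: 0.108
```

Request:
{"op": "jog_arm", "data": {
  "series": [0,0,0,0,-0.001,0,1,0,0,0,0,0,0,1]
}}

```text
t: 10.7
tcp_pos: [0.5852, -0.0288, 0.0755]
tcp_rot: [[0.137, 0.991, 0.001], [0.991, -0.137, 0.0], [0.0, 0.001, -1.0]]
force: [4.6, 0.7, -2.5]
opening: 0.113
```

```bash
python3 - <<'E'
from h import *
s=robot.sense();t=s['tcp_pos'];R=s['tcp_rot'];c=robot.calibration('wrist')
a=snap('wrist','w6.png');b=snap('scene','s6.png')
s=robot.sense();print(s['force'],s['ft_torque'],t)
cv2.imwrite('pics/c6.png',np.hstack([cv2.resize(a[170:320,240:390],(600,600),interpolation=cv2.INTER_CUBIC),cv2.resize(b[170:245,300:325],(200,600),interpolation=cv2.INTER_CUBIC)]))
E
```

```text
[ 4.24660966  0.43016028 -2.42578408] [ 0.05306694 -1.26819061 -0.04032304] [ 0.58517716 -0.02877646  0.07554158]
```

View pics/c6.png

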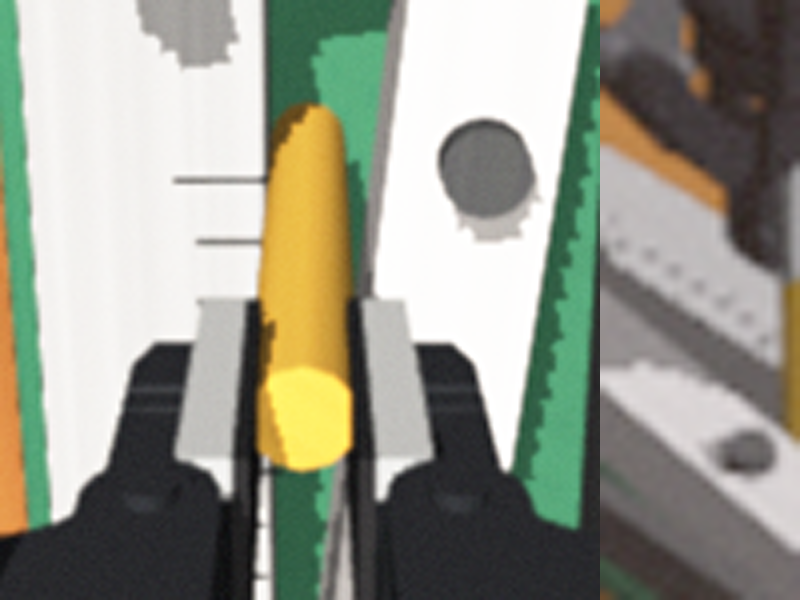

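Request:
{"op": "jog_arm", "data": {
  "series": [0,0,0,-0.005,0.001,0.0003,1,0,0,0,-0.005,0,0,1,0,0,0,-0.005,0,0,1,0,0,0,0,0,0,1]
}}

```text
t: 11.3
tcp_pos: [0.5833, -0.0443, 0.0755]
tcp_rot: [[0.138, 0.99, -0.0], [0.99, -0.138, -0.0], [-0.0, -0.0, -1.0]]
force: [2.1, 1.5, -0.4]
opening: 0.115
```

Request:
{"op": "jog_arm", "data": {
  "series": [0,0,0,-0.003,0,0,1,0,0,0,-0.003,0,0,1,0,0,0,0,0,0,1]
}}

```text
t: 11.68
tcp_pos: [0.5826, -0.0497, 0.0754]
tcp_rot: [[0.137, 0.991, -0.0], [0.991, -0.137, -0.0], [-0.0, -0.0, -1.0]]
force: [2.9, 1.6, 1.2]
opening: 0.11
```

Request:
{"op": "jog_arm", "data": {
  "series": [0,0,0,-0.003,0.0003,0,1,0,0,0,-0.003,0,0,1,0,0,0,0,0,0,1]
}}

```text
t: 12.05
tcp_pos: [0.582, -0.0558, 0.0754]
tcp_rot: [[0.137, 0.991, -0.0], [0.991, -0.137, -0.0], [-0.0, -0.0, -1.0]]
force: [2.3, 2.1, 1.7]
opening: 0.108
```

Request:
{"op": "jog_arm", "data": {
  "series": [0,0,0,-0.002,0,0,1,0,0,0,-0.002,0,0,1,0,0,0,0,0,0,1]
}}

```text
t: 12.42
tcp_pos: [0.5816, -0.0597, 0.0754]
tcp_rot: [[0.137, 0.991, -0.0], [0.991, -0.137, -0.0], [-0.0, -0.0, -1.0]]
force: [1.1, 1.5, 2.0]
opening: 0.117
```

Request:
{"op": "jog_arm", "data": {
  "series": [0,0,0,-0.002,0,0,1,0,0,0,-0.002,0,0,1,0,0,0,0,0,0,1]
}}

```text
t: 12.8
tcp_pos: [0.5811, -0.0637, 0.0754]
tcp_rot: [[0.137, 0.991, -0.0], [0.991, -0.137, -0.0], [-0.0, -0.0, -1.0]]
force: [1.3, 2.5, 1.7]
opening: 0.115
```

Request:
{"op": "jog_arm", "data": {
  "series": [0,0,0,-0.002,0,0,1,0,0,0,-0.001,0,0,1,0,0,0,0,0,0,1]
}}

```text
t: 13.18
tcp_pos: [0.5807, -0.0666, 0.0754]
tcp_rot: [[0.137, 0.991, -0.0], [0.991, -0.137, -0.0], [-0.0, -0.0, -1.0]]
force: [0.9, 2.1, 2.3]
opening: 0.108
```

Request:
{"op": "jog_arm", "data": {
  "series": [0,0,0,-0.002,0,0,1,0,0,0,0,0,0,1]
}}

```text
t: 13.42
tcp_pos: [0.5804, -0.0686, 0.0754]
tcp_rot: [[0.137, 0.991, -0.0], [0.991, -0.137, -0.0], [-0.0, -0.0, -1.0]]
force: [1.3, 1.9, 2.9]
opening: 0.11
```

Request:
{"op": "jog_arm", "data": {
  "series": [0,0,0,-0.002,0,0,1,0,0,0,0,0,0,1]
}}

```text
t: 13.68
tcp_pos: [0.5801, -0.0706, 0.0754]
tcp_rot: [[0.137, 0.991, -0.0], [0.991, -0.137, -0.0], [-0.0, -0.0, -1.0]]
force: [2.0, 3.0, 3.5]
opening: 0.114
```

Request:
{"op": "jog_arm", "data": {
  "series": [0,0,0,-0.002,0,-0.0003,1,0,0,0,0,0,0,1]
}}

```text
t: 13.92
tcp_pos: [0.5798, -0.0733, 0.0755]
tcp_rot: [[0.137, 0.991, -0.0], [0.991, -0.137, -0.001], [-0.001, -0.0, -1.0]]
force: [2.4, 1.4, 0.1]
opening: 0.116
```

Request:
{"op": "jog_arm", "data": {
  "series": [0,0,0,-0.002,0,0,1,0,0,0,0,0,0,1]
}}

```text
t: 14.18
tcp_pos: [0.5795, -0.0749, 0.0755]
tcp_rot: [[0.137, 0.991, -0.0], [0.991, -0.137, -0.0], [-0.0, -0.0, -1.0]]
force: [3.4, 0.1, -0.8]
opening: 0.112
```

Request:
{"op": "jog_arm", "data": {
  "series": [0,0,0,-0.002,0,0,1,0,0,0,0,0,0,1]
}}

```text
t: 14.42
tcp_pos: [0.5793, -0.0767, 0.0756]
tcp_rot: [[0.137, 0.991, -0.0], [0.991, -0.137, -0.0], [-0.0, -0.0, -1.0]]
force: [2.9, 0.4, -1.5]
opening: 0.115
```

Request:
{"op": "jog_arm", "data": {
  "series": [0,0,0,-0.002,0.0003,0,1,0,0,0,0,0,0,1]
}}

```text
t: 14.68
tcp_pos: [0.5791, -0.0787, 0.0756]
tcp_rot: [[0.137, 0.991, -0.001], [0.991, -0.137, -0.0], [-0.0, -0.001, -1.0]]
force: [2.0, 1.2, -0.9]
opening: 0.117
```

Request:
{"op": "jog_arm", "data": {
  "series": [0,0,0,-0.002,0,0,1,0,0,0,0,0,0,1]
}}

```text
t: 14.92
tcp_pos: [0.5789, -0.0802, 0.0756]
tcp_rot: [[0.137, 0.991, -0.0], [0.991, -0.137, 0.0], [0.0, -0.0, -1.0]]
force: [2.1, 1.9, -1.5]
opening: 0.115
```

Request:
{"op": "jog_arm", "data": {
  "series": [0,0,0,-0.002,0,0,1,0,0,0,0,0,0,1]
}}

```text
t: 15.18
tcp_pos: [0.5787, -0.0818, 0.0756]
tcp_rot: [[0.137, 0.991, -0.0], [0.991, -0.137, 0.001], [0.001, -0.0, -1.0]]
force: [1.9, 2.1, -1.3]
opening: 0.113
```

Request:
{"op": "jog_arm", "data": {
  "series": [0,0,0,-0.0015,0,0,1,0,0,0,0,0,0,1]
}}

```text
t: 15.42
tcp_pos: [0.5785, -0.0832, 0.0756]
tcp_rot: [[0.136, 0.991, -0.0], [0.991, -0.136, 0.001], [0.001, -0.0, -1.0]]
force: [1.9, 3.5, -1.7]
opening: 0.117
```

Request:
{"op": "jog_arm", "data": {
  "series": [0,0,0,-0.0015,0,0,1,0,0,0,0,0,0,1]
}}

```text
t: 15.68
tcp_pos: [0.5783, -0.0846, 0.0756]
tcp_rot: [[0.136, 0.991, -0.0], [0.991, -0.136, 0.001], [0.001, -0.0, -1.0]]
force: [2.0, 3.9, -2.2]
opening: 0.114
```

```bash
python3 - <<'E'
from h import *
a=snap('wrist','w7.png')
s=robot.sense();print(s['force'],s['ft_torque'],s['tcp_pos'])
cv2.imwrite('pics/c7.png',cv2.resize(a[170:320,240:390],(600,600),interpolation=cv2.INTER_CUBIC))
E
```

```text
[ 1.86979077  3.87727736 -1.54405042] [ 1.34193078 -0.49973947  0.01841705] [ 0.57825482 -0.08454225  0.07557427]
```

View pics/c7.png

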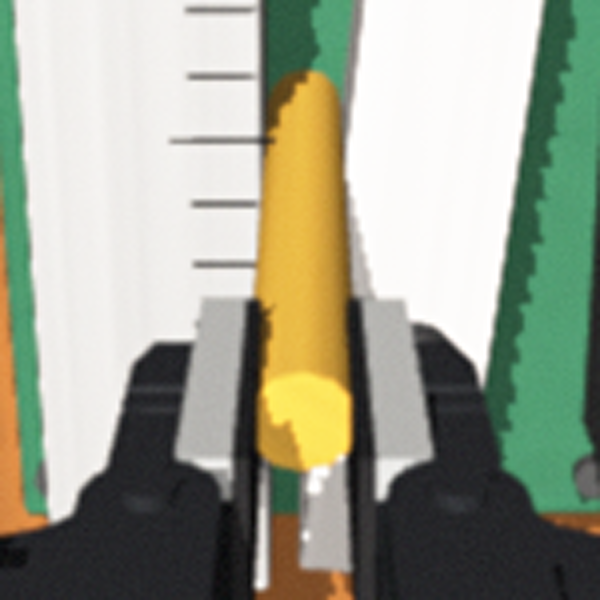

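```bash
cat >> h.py <<'E'
def foot(a):
    h=cv2.cvtColor(a,cv2.COLOR_BGR2HSV);m=cv2.inRange(h,(12,120,90),(32,255,255))[160:300,295:340]
    n,l,st,ce=cv2.connectedComponentsWithStats(m);i=1+np.argmax(st[1:,4]);b=l==i
    w=b.sum(1);r=np.where(w>=5)[0]
    return r[0]+160,r[-1]+160,np.where(b[r[0]+8])[0].mean()+295,np.where(b[r[-1]-8])[0].mean()+295
E
python3 - <<'E'
from h import *
for i in (4,5,6,7):print(foot(cv2.imread(f'pics/w{i}.png')))
c=robot.calibration('wrist');s=robot.sense();R=np.array(s['tcp_rot']);t=np.array(s['tcp_pos'])
for v in (197,188):print(R.T@(onz(c,315,v,.01)-t))
E
```

```text
(np.int64(197), np.int64(285), np.float64(313.0), np.float64(315.5))
(np.int64(198), np.int64(286), np.float64(313.5), np.float64(315.5))
(np.int64(196), np.int64(287), np.float64(317.0), np.float64(315.5))
(np.int64(188), np.int64(286), np.float64(316.0), np.float64(315.5))
[ 0.00744483 -0.00261911  0.06558138]
[ 0.01385637 -0.00261678  0.06558657]
```

Request:
{"op": "jog_arm", "data": {
  "series": [0,0,0,0.002,0.0005,0,1,0,0,0,0.002,0.0005,0,1,0,0,0,0,0,0,1]
}}

```text
t: 16.1
tcp_pos: [0.579, -0.0823, 0.0756]
tcp_rot: [[0.137, 0.991, -0.002], [0.991, -0.137, -0.001], [-0.001, -0.002, -1.0]]
force: [0.0, 1.6, 0.1]
opening: 0.113
```

```bash
python3 - <<'E'
from h import *
print(foot(snap('wrist','w8.png')),robot.sense()['force'])
E
```

```text
(np.int64(192), np.int64(286), np.float64(315.5), np.float64(315.5)) [-0.41564293  1.8256481   0.69615796]
```

Request:
{"op": "jog_arm", "data": {
  "series": [0,0,0,0.002,0.0003,0,1,0,0,0,0.001,0,0,1,0,0,0,0,0,0,1]
}}

```text
t: 16.52
tcp_pos: [0.5797, -0.0794, 0.0755]
tcp_rot: [[0.137, 0.991, -0.002], [0.991, -0.137, -0.001], [-0.001, -0.002, -1.0]]
force: [-2.2, -0.2, 1.0]
opening: 0.114
```

```bash
python3 - <<'E'
from h import *
print(foot(snap('wrist','w9.png')),robot.sense()['force'])
E
```

```text
(np.int64(197), np.int64(286), np.float64(315.5), np.float64(315.5)) [-2.20833014  0.02888789  1.9077325 ]
```

Request:
{"op": "jog_arm", "data": {
  "series": [0,0,0,0,-0.0003,0,0.4,0,0,0,0,0,0,0.4,0,0,0,0,0,0,0.4,0,0,0,0,0,0.006,0.4,0,0,0,0,0,0.006,0.4]
}}

```text
t: 17.2
tcp_pos: [0.5804, -0.0785, 0.0633]
tcp_rot: [[0.137, 0.991, 0.0], [0.991, -0.137, 0.0], [0.0, 0.0, -1.0]]
force: [0.8, 0.5, 0.2]
opening: 0.302
```

```bash
python3 - <<'E'
from h import *
print(foot(snap('wrist','w10.png')),robot.sense()['force'])
E
```

```text
(np.int64(205), np.int64(299), np.float64(314.5), np.float64(313.0)) [-0.26558142 -0.68092201  0.23951355]
```

Request:
{"op": "jog_arm", "data": {
  "series": [0,0,0,0,-0.001,0,0.4,0,0,0,0,0,0,1,0,0,0,0,0,0,1,0,0,0,0,0,0,1,0,0,0,0,0,0,1]
}}

```text
t: 17.88
tcp_pos: [0.5793, -0.0783, 0.0637]
tcp_rot: [[0.137, 0.991, -0.0], [0.991, -0.137, 0.0], [-0.0, -0.0, -1.0]]
force: [-1.2, 0.2, -1.3]
opening: 0.124
```

Request:
{"op": "jog_arm", "data": {
  "series": [0,0,0,-0.001,0,0,1,0,0,0,0,0,0,1]
}}

```text
t: 18.12
tcp_pos: [0.5792, -0.0786, 0.0637]
tcp_rot: [[0.136, 0.991, 0.0], [0.991, -0.136, 0.001], [0.001, -0.0, -1.0]]
force: [-0.1, 2.1, -1.1]
opening: 0.126
```

```bash
python3 - <<'E'
from h import *
print(foot(snap('wrist','w11.png')),robot.sense()['force'])
E
```

```text
(np.int64(204), np.int64(299), np.float64(316.5), np.float64(315.5)) [-0.0666115   2.98775103 -2.35125219]
```

Request:
{"op": "jog_arm", "data": {
  "series": [0,0,0,-0.001,0,0,1,0,0,0,0,0,0,1]
}}

```text
t: 18.42
tcp_pos: [0.5792, -0.0793, 0.0637]
tcp_rot: [[0.136, 0.991, 0.0], [0.991, -0.136, 0.001], [0.001, 0.0, -1.0]]
force: [-0.8, 4.1, -1.9]
opening: 0.124
```

Request:
{"op": "jog_arm", "data": {
  "series": [0,0,0,-0.0007,0,0,1,0,0,0,0,0,0,1]
}}

```text
t: 18.68
tcp_pos: [0.5791, -0.0798, 0.0637]
tcp_rot: [[0.136, 0.991, 0.0], [0.991, -0.136, 0.001], [0.001, 0.0, -1.0]]
force: [-0.5, 5.3, -1.0]
opening: 0.124
```

```bash
python3 - <<'E'
from h import *
print(foot(snap('wrist','w12.png')),robot.sense()['force'])
E
```

```text
(np.int64(202), np.int64(299), np.float64(316.5), np.float64(315.5)) [-0.32968463  4.35083527 -1.40676608]
```

Request:
{"op": "jog_arm", "data": {
  "series": [0,0,0,-0.001,0,0,1,0,0,0,0,0,0,1]
}}

```text
t: 18.98
tcp_pos: [0.579, -0.0802, 0.0637]
tcp_rot: [[0.136, 0.991, 0.0], [0.991, -0.136, 0.002], [0.002, 0.0, -1.0]]
force: [0.6, 5.9, -2.3]
opening: 0.125
```

```bash
python3 - <<'E'
from h import *
print(foot(snap('wrist','w13.png')),robot.sense()['force'])
E
```

```text
(np.int64(201), np.int64(299), np.float64(316.0), np.float64(315.5)) [-0.82572271  6.00020813 -1.94269926]
```

Request:
{"op": "jog_arm", "data": {
  "series": [0,0,0,0.001,0,0,1,0,0,0,0.001,0,0,1,0,0,0,0.0005,0,0,1,0,0,0,0,0,0,1]
}}

```text
t: 19.52
tcp_pos: [0.5791, -0.0798, 0.0637]
tcp_rot: [[0.137, 0.991, -0.0], [0.991, -0.137, -0.0], [-0.0, -0.0, -1.0]]
force: [-0.6, 2.6, -1.8]
opening: 0.123
```

```bash
python3 - <<'E'
from h import *
print(foot(snap('wrist','w14.png')),robot.sense()['force'])
E
```

```text
(np.int64(202), np.int64(299), np.float64(316.0), np.float64(315.5)) [-0.32069395  4.37142279 -1.03204106]
```

Request:
{"op": "jog_arm", "data": {
  "series": [0,0,0,0.001,0,0,1,0,0,0,0.001,0,0,1,0,0,0,0,0,0,1]
}}

```text
t: 19.95
tcp_pos: [0.5792, -0.0789, 0.0637]
tcp_rot: [[0.138, 0.99, -0.001], [0.99, -0.138, -0.002], [-0.002, -0.0, -1.0]]
force: [-1.3, 0.4, 0.2]
opening: 0.124
```

```bash
python3 - <<'E'
from h import *
print(foot(snap('wrist','w15.png')),robot.sense()['force'])
E
```

```text
(np.int64(204), np.int64(299), np.float64(315.5), np.float64(315.5)) [-0.92483653 -0.30949695  0.2919218 ]
```

Request:
{"op": "jog_arm", "data": {
  "series": [0,0,0,0,0,0,0.4,0,0,0,0,0,0,0.3,0,0,0,0,0,0,0.2,0,0,0,0,0,0,0.2,0,0,0,0,0,-0.02,0.2]
}}

```text
t: 20.62
tcp_pos: [0.5782, -0.0775, 0.0827]
tcp_rot: [[0.136, 0.991, -0.003], [0.991, -0.136, 0.0], [-0.0, -0.003, -1.0]]
force: [-0.3, 0.0, -0.2]
opening: 0.399
```

Request:
{"op": "jog_arm", "data": {
  "series": [0,0,0,0,0,-0.05,0,0,0,0,0,0,-0.055,0,0,0,0,0.044,-0.01,0,0,0,0,0,0.044,-0.01,0,0,0,0,0,0.044,-0.01,0,0]
}}

```text
t: 21.25
tcp_pos: [0.5677, 0.0584, 0.1891]
tcp_rot: [[0.137, 0.991, 0.001], [0.991, -0.137, -0.0], [0.0, 0.001, -1.0]]
force: [0.5, 0.2, 0.8]
opening: 0.501
```

Request:
{"op": "jog_arm", "data": {
  "series": [0,0,0,0,0,0,0,0,0,0,0,0,0,0]
}}

```text
t: 21.5
tcp_pos: [0.5677, 0.0568, 0.1886]
tcp_rot: [[0.137, 0.991, -0.0], [0.991, -0.137, -0.001], [-0.001, -0.0, -1.0]]
force: [0.7, -0.1, -0.6]
opening: 0.502
```

```bash
python3 - <<'E'
from h import *
import json
s=robot.sense();print(s['tcp_pos'],s['force'])
c=robot.calibration('wrist');a=snap('wrist','w16.png');b=snap('scene','s16.png')
json.dump({k:np.array(v).tolist() for k,v in c.items()},open('w16.json','w'))
cv2.imwrite('pics/c16.png',np.hstack([cv2.resize(a[100:350,220:420],(480,600),interpolation=cv2.INTER_CUBIC),cv2.resize(b[150:300,265:345],(320,600),interpolation=cv2.INTER_CUBIC)]))
E
```

```text
[0.5676799  0.05679418 0.18858109] [ 0.74957295 -0.06715001 -0.59248475]
```

View pics/c16.png

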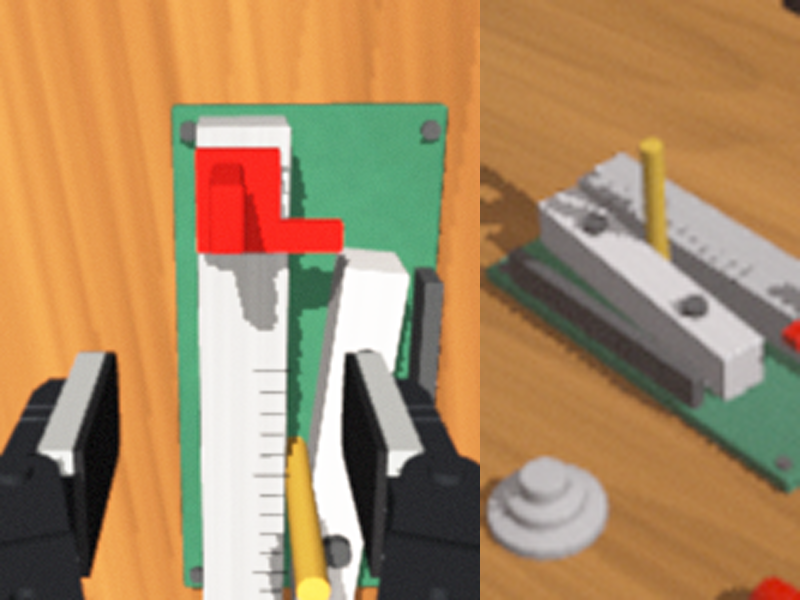

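```bash
python3 - <<'E'
from h import *
import json
c=json.load(open('w16.json'));s=robot.sense();t=np.array(s['tcp_pos']);R=np.array(s['tcp_rot'])
P=lambda x,y,z:(R.T@(onz(c,220+x/2.4,100+y/2.4,z)-t)*1000).round(1)
print('tab top',P(209,218,.089),P(243,218,.089),P(226,185,.089),P(226,250,.089));print('face',P(320,251,.05),'fence',P(289,300,.04),'pintop',P(314,588,.105))
S=robot.calibration('scene');a=proj(S,R@np.array([-.132,.030,0])+t)
b=cv2.imread('pics/s16.png');u0,v0=265+(652-480)/4,150+148/4
print('scene pintop at z.105',(R.T@(onz(S,u0,v0,.105)-t)*1000).round(1),'low',(R.T@(onz(S,265+(659-480)/4,150+245/4,.042)-t)*1000).round(1))
E
```

```text
tab top [ 3.5 -9.3 99.5] [ 3.6  1.8 99.5] [14.7 -3.8 99.5] [-7.5 -3.7 99.5]
face [-20.5  32.1 138.5] fence [-44.6  21.5 148.5] pintop [-129.4   28.    83.6]
scene pintop at z.105 [-126.1   32.9   83.6] low [-121.9   34.8  146.6]
```

```bash
python3 - <<'E'
from h import *
S=robot.calibration('scene');b=cv2.imread('pics/s16.png')
p=onz(S,308,187,.105)
for z in(.1,.09,.08,.07,.06,.05):print(z,proj(S,[p[0],p[1],z]).round(2))
h=cv2.cvtColor(b,cv2.COLOR_BGR2HSV)
for v in range(184,216,2):
    x=np.where(cv2.inRange(h[v:v+1,298:320],(12,100,60),(34,255,255))[0])[0]+298
    print(v,x.min() if len(x) else 0,x.max() if len(x) else 0,end='; ')
E
```

```text
0.1 [308.09 188.89]
0.09 [308.27 192.65]
0.08 [308.45 196.35]
0.07 [308.63 200.01]
0.06 [308.8  203.63]
0.05 [308.97 207.2 ]
184 298 319; 186 298 319; 188 298 319; 190 305 319; 192 306 319; 194 306 319; 196 306 319; 198 306 319; 200 307 310; 202 306 310; 204 307 310; 206 306 311; 208 307 311; 210 307 311; 212 309 311; 214 311 312;
```

Request:
{"op": "jog_arm", "data": {
  "series": [0,0,0,0.002,-0.002,0,0,0,0,0,0,0,0.04,0,0,0,0,0,0,0.04,0,0,0,0,0,0,0.034,0,0,0,0,0,0,0,0]
}}

```text
t: 22.22
tcp_pos: [0.564, 0.0584, 0.0725]
tcp_rot: [[0.138, 0.99, -0.006], [0.99, -0.138, -0.001], [-0.002, -0.005, -1.0]]
force: [-0.1, -0.1, 0.4]
opening: 0.501
```

Request:
{"op": "jog_arm", "data": {
  "series": [0,0,0,0,0,0,0.5,0,0,0,0,0,0,1,0,0,0,0,0,0,1,0,0,0,0,0,0,1,0,0,0,0,0,0,1]
}}

```text
t: 22.85
tcp_pos: [0.5662, 0.0596, 0.075]
tcp_rot: [[0.137, 0.991, 0.0], [0.991, -0.137, 0.0], [0.0, 0.0, -1.0]]
force: [-0.6, -0.6, 0.1]
opening: -0.004
```

```bash
python3 - <<'E'
from h import *
a=snap('wrist','w17.png');b=snap('scene','s17.png');print(robot.sense()['opening'])
S=robot.calibration('scene');c=robot.calibration('wrist');t=robot.sense()['tcp_pos']
print(proj(c,t),proj(S,t))
cv2.imwrite('pics/c17.png',np.hstack([cv2.resize(a[150:400,220:420],(480,600),interpolation=cv2.INTER_CUBIC),cv2.resize(b[170:270,315:395],(320,400),interpolation=cv2.INTER_CUBIC).repeat(1,0) if 0 else cv2.resize(b[160:280,320:384],(320,600),interpolation=cv2.INTER_CUBIC)]))
E
```

```text
0.004534470243017515
[319.87700022 248.32928812] [364.34870678 218.14516046]
```

View pics/c17.png

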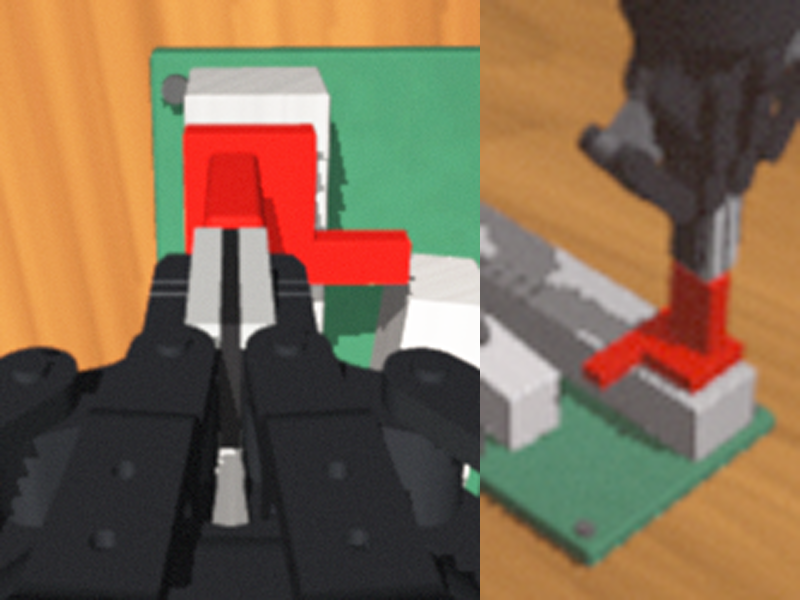

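```bash
python3 - <<'E'
from h import *
s=robot.sense();t=np.array(s['tcp_pos']);R=np.array(s['tcp_rot']);c=robot.calibration('wrist')
P=lambda x,y,z:(R.T@(onz(c,220+x/2.4,150+y/2.4,z)-t)*1000).round(1)
print('face top edge?',P(360,262,.05),P(360,285,.042),P(360,285,.05),'bar back',P(360,231,.05));print('base back',P(250,126,.05),'tab back foot',P(232,155,.05),'tab back top',P(232,225,.089),'fence end',P(260,95,.04),P(260,68,.01))
S=robot.calibration('scene')
Q=lambda x,y,z:(R.T@(onz(S,320+(x-480)/5,160+y/5,z)-t)*1000).round(1)
print('scene tab top',Q(672,272,.089),Q(728,278,.089),'base corner',Q(742,352,.05),'tip bar',Q(588,375,.05))
K=lambda z:proj(c,t+R@np.array([0,0,z]));print(K(.017),K(0),K(-.014))
E
```

```text
face top edge? [-18.8  30.2  24.8] [-29.6  31.9  32.8] [-25.2  30.5  24.8] bar back [-10.4  29.8  24.8]
base back [16.6  2.6 24.8] tab back foot [ 9.3 -1.6 24.8] tab back top [  9.1  -1.7 -14.2] fence end [21.4  5.3 34.8] [20.8  6.4 64.8]
scene tab top [ -5.5  12.6 -14.2] [ 13.1  -0.4 -14.2] base corner [19.  -4.9 24.8] tip bar [-16.3  49.7  24.8]
[319.52910541 235.07447201] [319.87700022 248.32928812] [320.2168213  261.27649478]
```

Request:
{"op": "jog_arm", "data": {
  "series": [0,0,0,0,0,0,0.2,0,0,0,0,0,0,0.2,0,0,0,0,0,0,0.2,0,0,0,0,0,0.005,0.2,0,0,0,0,0,0,0.2]
}}

```text
t: 23.58
tcp_pos: [0.5657, 0.0594, 0.0691]
tcp_rot: [[0.137, 0.991, -0.001], [0.991, -0.137, -0.0], [-0.0, -0.001, -1.0]]
force: [0.2, 0.6, 0.0]
opening: 0.4
```

Request:
{"op": "jog_arm", "data": {
  "series": [0,0,0,0,0,0.004,0.2,0,0,0,0,0,0,0.2]
}}

```text
t: 23.82
tcp_pos: [0.5658, 0.0596, 0.0653]
tcp_rot: [[0.137, 0.991, -0.001], [0.991, -0.137, -0.0], [-0.0, -0.001, -1.0]]
force: [0.6, 0.0, -0.2]
opening: 0.4
```

Request:
{"op": "jog_arm", "data": {
  "series": [0,0,0,0,0,0,1,0,0,0,0,0,0,1,0,0,0,0,0,0,1,0,0,0,0,0,0,1]
}}

```text
t: 24.32
tcp_pos: [0.567, 0.0595, 0.066]
tcp_rot: [[0.137, 0.991, 0.002], [0.991, -0.137, 0.0], [0.0, 0.002, -1.0]]
force: [3.4, -1.2, 0.1]
opening: 0.117
```

Request:
{"op": "jog_arm", "data": {
  "series": [0,0,0,-0.01,0.0007,0,1,0,0,0,-0.015,0,0,1,0,0,0,-0.015,0,0,1,0,0,0,-0.01,0,0,1,0,0,0,0,0,0,1]
}}

```text
t: 24.95
tcp_pos: [0.56, 0.0069, 0.0659]
tcp_rot: [[0.139, 0.99, -0.0], [0.99, -0.139, -0.002], [-0.002, 0.0, -1.0]]
force: [1.9, -2.5, 3.6]
opening: 0.115
```

Request:
{"op": "jog_arm", "data": {
  "series": [0,0,0,-0.015,0,0,1,0,0,0,-0.01,0,0,1,0,0,0,-0.01,0,0,1,0,0,0,-0.005,0,0,1,0,0,0,0,0,0,1]
}}

```text
t: 25.58
tcp_pos: [0.5549, -0.0311, 0.0659]
tcp_rot: [[0.138, 0.99, 0.001], [0.99, -0.138, -0.001], [-0.001, 0.001, -1.0]]
force: [3.5, -1.9, 3.9]
opening: 0.113
```

```bash
cat >> h.py <<'E'
def redpin(a):
    h=cv2.cvtColor(a,cv2.COLOR_BGR2HSV)
    r=cv2.inRange(h,(0,180,80),(7,255,255))|cv2.inRange(h,(174,180,80),(180,255,255))
    y=cv2.inRange(h,(14,120,80),(34,255,255))
    return r,y
E
python3 - <<'E'
from h import *
a=snap('wrist','w18.png');b=snap('scene','s18.png');s=robot.sense();t=np.array(s['tcp_pos']);R=np.array(s['tcp_rot'])
print(t,s['force'],s['opening'])
c=robot.calibration('wrist');S=robot.calibration('scene')
print('exp',proj(c,t+R@[-.0275,.036,.02]),proj(c,t+R@[-.035,.030,.02]))
r,y=redpin(a)
for u in range(340,390,4):
    q=np.where(r[150:330,u])[0]+150;p=np.where(y[150:330,u])[0]+150
    print(u,q.min() if len(q) else 0,q.max() if len(q) else 0,p.min() if len(p) else 0,p.max() if len(p) else 0)
E
```

```text
[ 0.55490597 -0.03107815  0.06587441] [ 4.36976598 -1.74139011  5.24690473] 0.1153576127972841
exp [380.43580835 276.25045307] [369.65325752 287.42693609]
340 207 243 0 0
344 207 254 0 0
348 207 255 0 0
352 253 255 0 0
356 253 258 0 0
360 253 267 0 0
364 253 275 277 283
368 253 275 277 288
372 253 275 283 293
376 253 275 0 0
380 253 274 0 0
384 253 274 0 0
388 253 274 0 0
```

Request:
{"op": "jog_arm", "data": {
  "series": [0,0,0,-0.003,0,0,1,0,0,0,-0.002,0,0,1,0,0,0,0,0,0,1]
}}

```text
t: 26.05
tcp_pos: [0.5545, -0.0341, 0.0659]
tcp_rot: [[0.136, 0.991, 0.001], [0.991, -0.136, 0.001], [0.001, 0.001, -1.0]]
force: [5.2, 2.1, 4.9]
opening: 0.119
```

Request:
{"op": "jog_arm", "data": {
  "series": [0,0,0,-0.001,0,0,1,0,0,0,0,0,0,1]
}}

```text
t: 26.3
tcp_pos: [0.5543, -0.0354, 0.0659]
tcp_rot: [[0.136, 0.991, 0.001], [0.991, -0.136, 0.0], [0.0, 0.001, -1.0]]
force: [5.3, 1.9, 4.9]
opening: 0.114
```

Request:
{"op": "jog_arm", "data": {
  "series": [0,0,0,-0.001,0,0,1,0,0,0,0,0,0,1]
}}

```text
t: 26.55
tcp_pos: [0.5542, -0.0365, 0.0659]
tcp_rot: [[0.136, 0.991, 0.001], [0.991, -0.136, 0.0], [0.0, 0.001, -1.0]]
force: [5.3, 0.8, 5.5]
opening: 0.11
```

Request:
{"op": "jog_arm", "data": {
  "series": [0,0,0,-0.001,0.0008,-0.0005,1,0,0,0,0,0,0,1]
}}

```text
t: 26.8
tcp_pos: [0.554, -0.0378, 0.0659]
tcp_rot: [[0.137, 0.991, -0.0], [0.991, -0.137, 0.0], [-0.0, -0.0, -1.0]]
force: [4.1, 1.4, 2.0]
opening: 0.119
```

Request:
{"op": "jog_arm", "data": {
  "series": [0,0,0,-0.001,0,0,1,0,0,0,0,0,0,1]
}}

```text
t: 27.05
tcp_pos: [0.5538, -0.0388, 0.066]
tcp_rot: [[0.137, 0.991, -0.0], [0.991, -0.137, -0.0], [-0.0, -0.0, -1.0]]
force: [4.2, 2.0, 0.9]
opening: 0.116
```

Request:
{"op": "jog_arm", "data": {
  "series": [0,0,0,-0.0005,0,0,1,0,0,0,0,0,0,1]
}}

```text
t: 27.3
tcp_pos: [0.5538, -0.0392, 0.0659]
tcp_rot: [[0.137, 0.991, -0.0], [0.991, -0.137, 0.0], [0.0, -0.0, -1.0]]
force: [5.4, 2.1, 1.3]
opening: 0.116
```

```bash
python3 - <<'E'
from h import *
a=snap('wrist','w19.png');r,y=redpin(a);b=cv2.imread('pics/w18.png');r0,y0=redpin(b)
print(robot.sense()['force'])
for n,y in(('18',y0),('19',y)):
  for v in (280,284,288,292,296,300,304,308,312):
    p=np.where(y[v,345:420])[0]+345;print(n,v,p.min() if len(p) else 0,p.max() if len(p) else 0)
E
```

```text
[4.94849912 1.55307294 0.6112145 ]
18 280 365 371
18 284 365 372
18 288 367 373
18 292 372 374
18 296 373 375
18 300 0 0
18 304 0 0
18 308 0 0
18 312 0 0
19 280 364 375
19 284 365 375
19 288 367 377
19 292 372 378
19 296 373 379
19 300 377 380
19 304 0 0
19 308 0 0
19 312 0 0
```

Request:
{"op": "jog_arm", "data": {
  "series": [0,0,0,-0.0005,0,0,1,0,0,0,0,0,0,1]
}}

```text
t: 27.6
tcp_pos: [0.5537, -0.0397, 0.066]
tcp_rot: [[0.137, 0.991, -0.0], [0.991, -0.137, 0.0], [0.0, -0.0, -1.0]]
force: [4.8, 1.4, 0.0]
opening: 0.113
```

Request:
{"op": "jog_arm", "data": {
  "series": [0,0,0,-0.0005,0,0,1,0,0,0,0,0,0,1]
}}

```text
t: 27.85
tcp_pos: [0.5536, -0.0402, 0.066]
tcp_rot: [[0.137, 0.991, -0.0], [0.991, -0.137, 0.0], [0.0, -0.0, -1.0]]
force: [4.0, 1.5, 1.0]
opening: 0.118
```

Request:
{"op": "jog_arm", "data": {
  "series": [0,0,0,-0.0005,0,0,1,0,0,0,0,0,0,1]
}}

```text
t: 28.1
tcp_pos: [0.5536, -0.0407, 0.0659]
tcp_rot: [[0.137, 0.991, -0.0], [0.991, -0.137, 0.0], [0.0, -0.0, -1.0]]
force: [4.2, 1.3, 1.3]
opening: 0.116
```

Request:
{"op": "jog_arm", "data": {
  "series": [0,0,0,-0.0005,0,0,1,0,0,0,0,0,0,1]
}}

```text
t: 28.35
tcp_pos: [0.5535, -0.0412, 0.0659]
tcp_rot: [[0.137, 0.991, -0.0], [0.991, -0.137, 0.0], [0.0, -0.0, -1.0]]
force: [5.1, 0.9, 0.0]
opening: 0.117
```

Request:
{"op": "jog_arm", "data": {
  "series": [0,0,0,-0.0005,0,0,1,0,0,0,0,0,0,1]
}}

```text
t: 28.6
tcp_pos: [0.5535, -0.0417, 0.066]
tcp_rot: [[0.137, 0.991, -0.0], [0.991, -0.137, 0.0], [0.0, -0.0, -1.0]]
force: [4.7, 1.0, 0.9]
opening: 0.119
```

Request:
{"op": "jog_arm", "data": {
  "series": [0,0,0,-0.0005,0,0,1,0,0,0,0,0,0,1]
}}

```text
t: 28.85
tcp_pos: [0.5534, -0.0422, 0.0659]
tcp_rot: [[0.137, 0.991, -0.0], [0.991, -0.137, 0.0], [0.0, -0.0, -1.0]]
force: [5.4, 1.0, 0.2]
opening: 0.117
```

Request:
{"op": "jog_arm", "data": {
  "series": [0,0,0,-0.0005,0,0,1,0,0,0,0,0,0,1]
}}

```text
t: 29.1
tcp_pos: [0.5534, -0.0424, 0.0659]
tcp_rot: [[0.137, 0.991, -0.0], [0.991, -0.137, 0.0], [0.0, -0.0, -1.0]]
force: [5.2, 1.6, 0.2]
opening: 0.118
```

Request:
{"op": "jog_arm", "data": {
  "series": [0,0,0,-0.0005,0,0,1,0,0,0,0,0,0,1]
}}

```text
t: 29.35
tcp_pos: [0.5534, -0.0424, 0.0659]
tcp_rot: [[0.136, 0.991, -0.0], [0.991, -0.136, 0.001], [0.001, -0.0, -1.0]]
force: [4.7, 2.6, 0.3]
opening: 0.112
```

Request:
{"op": "jog_arm", "data": {
  "series": [0,0,0,-0.0005,0,0,1,0,0,0,0,0,0,1]
}}

```text
t: 29.6
tcp_pos: [0.5534, -0.0425, 0.066]
tcp_rot: [[0.136, 0.991, 0.0], [0.991, -0.136, 0.001], [0.001, -0.0, -1.0]]
force: [5.1, 2.6, 0.1]
opening: 0.111
```

```bash
python3 - <<'E'
from h import *
a=snap('wrist','w20.png');b=snap('scene','s20.png');s=robot.sense()
print(s['force'],s['ft_torque'])
# scene: red/yellow pixels near pin
r,y=redpin(b)
for v in range(186,224,2):
    p=np.where(y[v,300:325])[0]+300;q=np.where(r[v,300:345])[0]+300
    print(v,p.tolist(),(q.min(),q.max()) if len(q) else 0)
E
```

```text
[5.05872628 3.32611227 1.0515466 ] [ 0.5719123  -1.07976614  0.02689796]
186 [300, 301, 302, 303, 304, 305, 306, 307, 308, 309, 310, 311, 312, 313, 314, 315, 316, 317] 0
188 [302, 303, 304, 305, 306, 307, 308, 309, 310, 311, 312, 313, 314, 315, 316, 317, 318, 319] 0
190 [305, 306, 307, 308, 309, 310, 311, 312, 313, 314, 315, 316, 317, 318, 319] 0
192 [306, 307, 308, 309, 310, 311, 312, 313, 314, 315, 316, 317, 318, 319] (np.int64(331), np.int64(331))
194 [306, 307, 308, 309, 310, 312, 313, 314, 315, 316, 317, 318, 319, 320] (np.int64(331), np.int64(333))
196 [306, 307, 308, 309, 310, 315, 316, 317, 318, 319, 320, 321] (np.int64(331), np.int64(333))
198 [306, 307, 308, 309, 310, 319, 320, 321] (np.int64(323), np.int64(333))
200 [306, 307, 308, 309, 310] (np.int64(323), np.int64(333))
202 [306, 307, 308, 309, 310] (np.int64(321), np.int64(333))
204 [307, 308, 309, 310, 311] (np.int64(318), np.int64(333))
206 [306, 307, 308, 309, 310, 311] (np.int64(314), np.int64(335))
208 [307, 308, 309] (np.int64(311), np.int64(336))
210 [] (np.int64(307), np.int64(334))
212 [] (np.int64(308), np.int64(331))
214 [] (np.int64(310), np.int64(328))
216 [] 0
218 [] 0
220 [] 0
222 [] 0
```

Request:
{"op": "jog_arm", "data": {
  "series": [0,0,0,0,0,0,0.7,0,0,0,0,0,0,0.4,0,0,0,0,0,0,0.4,0,0,0,0,0,0,0.4]
}}

```text
t: 30.2
tcp_pos: [0.5516, -0.0443, 0.0656]
tcp_rot: [[0.137, 0.991, -0.003], [0.991, -0.137, -0.001], [-0.001, -0.003, -1.0]]
force: [0.3, 0.1, 0.2]
opening: 0.297
```

Request:
{"op": "jog_arm", "data": {
  "series": [0,0,0,0,0,-0.02,0.4,0,0,0,0,0,-0.03,0.4,0,0,0,0,0,-0.04,0.4,0,0,0,0,0,-0.04,0.4,0,0,0,0,0,0,0.4]
}}

```text
t: 30.82
tcp_pos: [0.5551, -0.0438, 0.1991]
tcp_rot: [[0.137, 0.991, 0.006], [0.991, -0.137, -0.001], [0.0, 0.006, -1.0]]
force: [-0.1, -0.4, 0.1]
opening: 0.302
```

```bash
python3 - <<'E'
from h import *
a=snap('wrist','w21.png');b=snap('scene','s21.png');s=robot.sense();t=np.array(s['tcp_pos']);R=np.array(s['tcp_rot'])
c=robot.calibration('wrist');print(t,s['force'],s['opening'])
r,y=redpin(b);r0,y0=redpin(cv2.imread('pics/s20.png'))
for v in range(198,216,2):
    f=lambda m,e:(np.where(m[v,300:e])[0]+300)[[0,-1]] if m[v,300:e].any() else 0
    print(v,f(y,325),f(r,345),'|',f(y0,325),f(r0,345))
r,y=redpin(a)
for u in range(318,372,4):
    q=np.where(r[100:330,u])[0]+100;p=np.where(y[100:330,u])[0]+100
    print(u,q.min() if len(q) else 0,q.max() if len(q) else 0,p.min() if len(p) else 0,p.max() if len(p) else 0)
E
```

```text
[ 0.5525755  -0.04406461  0.19601549] [ 0.07483261  0.17862296 -1.2755138 ] 0.30211729837998086
198 [306 321] [323 333] | [306 321] [323 333]
200 [307 310] [323 333] | [306 310] [323 333]
202 [306 310] [321 333] | [306 310] [321 333]
204 [307 311] [318 333] | [307 311] [318 333]
206 [306 311] [314 335] | [306 311] [314 335]
208 [307 309] [311 336] | [307 309] [311 336]
210 0 [307 334] | 0 [307 334]
212 0 [308 331] | 0 [308 331]
214 0 [310 328] | 0 [310 328]
318 162 202 278 328
322 162 202 279 329
326 162 202 287 329
330 161 202 281 329
334 171 202 286 329
338 190 203 204 329
342 190 202 204 329
346 190 202 204 329
350 190 202 207 239
354 191 202 221 238
358 192 201 231 234
362 0 0 0 0
366 0 0 0 0
370 0 0 0 0
```

```bash
python3 -c "
from station import robot
print(robot.sense()['t'],robot.sign_off())"
```

```text
the job is handed in; nothing more can be done
30.925 None
```

The job is done and handed in at about 31 s. The brass pin stands wedged in the taper slot, and the red cursor is up against it.

- **Pin:** I lowered it into the wide end and slid it along the fence. On the first push its foot wedged and it leaned about 6°. I backed up to straighten it, let go, gripped it lower and pressed to about 6 N. Its foot did not move, and I let go of it upright.
- **Cursor:** My first grip missed, because the fingers closed above the tab. That touched nothing, and I gripped again about 9 mm lower. I then slid the cursor forward until it stopped: over the last 1 mm of command it moved only about 0.1 mm, and the force rose from about 1 N to 3 N.
- **Last checks:** Pin and cursor show at the same pixels in the scene picture before and after I released the cursor, and the pin looks upright. The arm was clear above everything with near-zero force.
- **Not confirmed:** The contact between cursor and pin rests on that stop and on the positions agreeing to about 1 mm. The final pictures were checked by pixel positions only, and at that camera angle they cannot rule out a very small gap.
- **Disagreements:** The camera and arm positions differed by about 2–3 mm, which I allowed for. The fingertips also seemed to sit about 10 mm or more higher than the stated 17 mm ahead of the TCP.

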